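Date check of a truffle box at the hands-free scanner

TASK

Check the date of the pink truffle box: take it off the wooden display and hold its white barcode label up to the hands-free scanner for a good second, right way up, centred before the glass, square to it and about 8 cm away, then turn the box end for end and show the yellow date label in just the same way. Finish there, still holding the box steady in the air before the glass, for the till is looking up the batch. Do not touch the scanner, and leave the other boxes, the honey jar and the card terminal where they are.

Things in the scene. Friction and masses are not known exactly. Their poses are not given: they have to be found in the camera images.
- box_center (a point): centre (half-way up) of the pink cardboard truffle box, 110 x 46 x 50 mm (long, wide, high), about 180 g, loose on the display's upper step, at any of its three places. Axes: x along its length to the end with the white label, y across its width, z up. It lies along the row, long sides facing robot and customer; grip it across the 46 mm width, both long sides are free
- barcode_label (a point): centre of the box end (+x end, 55 mm from the box centre) that carries the white label with black bars; the label is folded 18 mm over the top edge, so it shows white from above. Axes as the box
- date_label (a point): centre of the other box end (-x end, 55 mm from the box centre) with the yellow label with a black square code; it too is folded 18 mm over the top edge and shows yellow from above. Axes as the box
- truffle_box: the same pink box; origin at the centre of its underside, axes as box_center
- glass (a point): centre of the scanner's dark red glass (58 x 32 mm, black bezel), fixed, 200 mm above the counter. The scanner looks along -x of this frame: roughly towards the robot and 0.4 rad (23 deg) downwards; y is level along the glass, z up along it. A label is square to it when the box's length lies along this x (its end at the glass raised 23 deg) and the box's width along this y
- scanner: hands-free scanner, fixed: round black base of radius 55 mm, stem, cradle and grey head; origin at the centre of the base's underside on the counter; its x axis (level) points away from where it looks, z up. The head reaches from the glass 90 mm backwards, is 75 mm wide, top under 260 mm above the counter
- display: fixed two-step wooden display, 430 mm wide along y, left or right on the counter, the scanner on the other side. Origin on the counter under the lower step. Upper step 75 mm high, open above, x from -175 to -45 mm (robot's side), three boxes in a row at x = -110, y = -140, 0, +140 mm. Lower step (30 mm high, wrapped bars, front lip 42 mm) x from -45 to +73 mm
- navy_center (a point): centre of a navy blue box of the same 110 x 46 x 50 mm, loose on the upper step, to be left alone
- mint_center (a point): centre of a mint green box of the same 110 x 46 x 50 mm, loose on the upper step, to be left alone
- navy_box: the same navy box, origin at the centre of its underside
- mint_box: the same mint box, origin at the centre of its underside
- jar_center (a point): centre (half-way up) of a honey jar, radius 33 mm, 95 mm high, black cap, loose beside the scanner (on its -y side), to be left alone
- honey_jar: the same jar, origin at the centre of its underside
- terminal_center (a point): centre of a teal and grey card terminal, 165 x 82 x 43 mm, loose beside the scanner (on its +y side), to be left alone
- card_terminal: the same card terminal, origin at the centre of its underside

How it is judged:
By the outcome, as a careful person would: the job done as asked, in the order asked, and still so for the second after the job is handed in, while the arm keeps its last pose, push and grip.
It also fails if it takes over 54 s, if anything falls off the work surface, if the arm or the gripper's body presses on something with over 40 N, if the wrist force passes 120 N, or if a joint passes its speed limit or range.

ROBOT

A 6-joint arm with a two-finger parallel gripper is mounted at the origin on the work surface. World frame = base frame: x ahead of the robot, y to its left, z up, the work surface at z = 0. Lengths are in m, angles in rad, forces in N, time in s.
With the tool pointing down it reaches from about 0.25 to 0.775 m from the base axis. Payload 8.9 kg.
Tool frame: the origin (TCP) lies midway between the tips of the shut fingers; the grasp point (between the pads) lies robot.hold_point_z behind it (robot.hold_point_z is the distance from the TCP to the grasp point, in m); z points along the fingers, y is the direction in which the jaws open and shut (so a half turn about z gives the same grasp; the last joint's range is limited). The gripper opens to 85 mm and grips with 20 to 120 N. Pads are 22 mm wide; open, the fingers measure 114 mm over their backs; the gripper's body (76 mm by 85 mm) begins 54 mm behind the grasp point. The pads swing forward as they close: fully open they stand 13 mm farther back than shut.
Start: joints at [1.002, 0.291, -0.153, 1.127, 0, 1.431], TCP at [0.219, 0.477, 0.231] pointing down, gripper open.
Joint ranges: [-2.52, 2.52], [-0.91, 1.74], [-1.3, 1.37], [-1.96, 2.02], [-1.52, 1.47], [-3.14, 3.14]. Speed limits (rad/s): [2.22, 2.22, 2.79, 3.14, 3.14, 3.14].

INTERFACE

Orientations are given as [roll, pitch, yaw] about the fixed x, y, z axes, in that order (R = Rz(yaw) Ry(pitch) Rx(roll)).
In Python, from rig import robot gives the robot as it stands.
- The arm moves only by the shell command python3 -m jog 'ROWS' [OPENING]. ROWS is JSON, a list of rows, each a list of 6 numbers: the shift along the tool's x, y, z in cm, then the turn, a rotation vector about the tool's x, y, z in rad. A call has 1 to 8 rows; each row is the pose to reach, as a shift and turn from the pose commanded when the call began, along the tool's axes at that moment; what a row does not reach only later rows make up. A row lasts 1/8 s, in which the tool goes at most 62.5 mm and 10.7 degrees, less where a joint would pass 70% of its speed; a pose out of reach is approached as far as the arm can. A call with a gripper value outside its range is refused whole. OPENING is the opening, from 0 (shut) to 1 (fully open), set as the call begins (- or left out, the last holds). The fingers move at their own pace and stop on an object; the grip force is fixed at half the most. Time passes only in rows, so rows that repeat a pose let the fingers close. It gives the time, the measured TCP pose, the force and the opening at its end, in the units of the state.
- robot.observe(): the state, without advancing time (a new reading comes with each control period).
- robot.read_camera(name): name is "scene" or "top"; returns the picture (420x560x3 uint8, red, green, blue); there is no depth.
- robot.camera_params(name): a dict with "intrinsics" (3x3 intrinsics, pixels), "origin" and "attitude" of the camera in the world. Camera axes: x right, y up, looking along -z (the intrinsics and any distortion apply to the point x, -y, -z); pixel columns grow to the right and rows downward; lengths in m; the calibration is good to about 2 mm. A picture is of the moment at which its call begins. camera_params takes no time and is no camera call.
- robot.close_job(): hands the job in, once; it reports no verdict.
The state is a dict: "t": time; "q": joint angles; "qvel": joint speeds; "tau": joint torques, N m; "tool_pos": TCP position; "orientation": TCP orientation; "contact_force": force on the tool from outside, world axes, zero at the start; "torque": the same for the moment, N m; "opening": finger opening in m.
Only numpy, scipy, OpenCV 4.12 (cv2) and the standard library are available. Lean on these libraries where they do the work, as an engineer would, in place of code of your own. Each camera call takes 0.05 s, during which the arm holds its last target. There are 200 camera calls.

## Working session

There is one attempt and no reset: what is moved stays moved. The work goes in short steps, Python scripts to look and compute and a shell command to move; the robot and the scene stay as the last step left them, time stands still between calls to the robot, and variables do not carry over. Pictures are saved under pics/ and viewed, about 8 in all and at most 12, crops included, and the job is handed in when it is done.

```bash
mkdir -p pics; ls; python3 - <<'E'
from rig import robot
import cv2
o=robot.observe(); print({k:o[k] for k in('t','tool_pos','orientation','opening')}, robot.hold_point_z)
for n in('scene','top'):
    p=robot.camera_params(n); print(n,p)
    cv2.imwrite(f'pics/{n}0.png',robot.read_camera(n)[:,:,::-1])
E
```

```text
pics
{'t': 0.0, 'tool_pos': array([0.21850406, 0.47686236, 0.2307364 ]), 'orientation': array([-3.14026536e+00, -1.94742735e-04,  2.71181060e+00]), 'opening': 0.0855803350957175} 0.0187
scene {'intrinsics': array([[402.57837732,   0.        , 277.08784485],
       [  0.        , 402.57837732, 204.76478658],
       [  0.        ,   0.        ,   1.        ]]), 'origin': array([1.42703295, 0.52544983, 0.85209279]), 'attitude': array([0.93299169, 0.00705736, 2.13499947])}
top {'intrinsics': array([[382.80018833,   0.        , 277.03664227],
       [  0.        , 382.80018833, 214.82055737],
       [  0.        ,   0.        ,   1.        ]]), 'origin': array([0.34240833, 0.01029625, 1.3014383 ]), 'attitude': array([ 0.21579461,  0.00282249, -1.68693339])}
```

View pics/scene0.png

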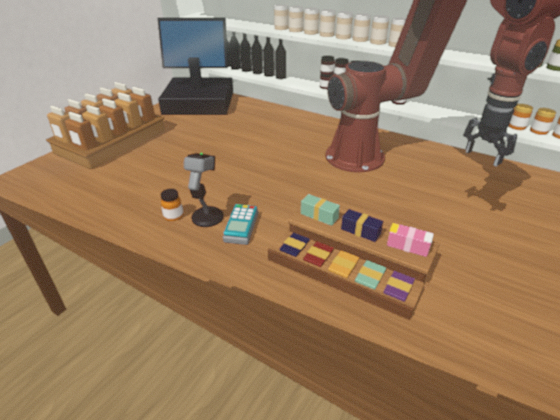

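View pics/top0.png

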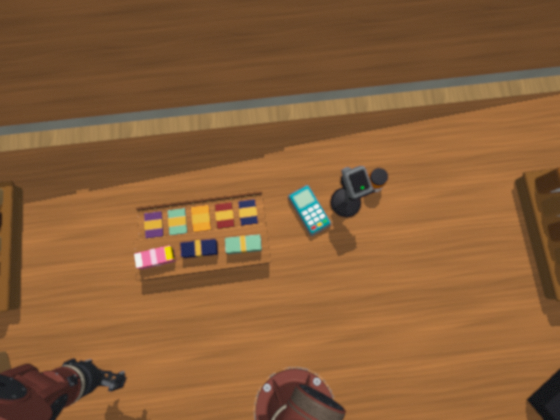

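The pink box is at the left end of the upper step (top view about (154,257)), with its white end at +y and its yellow end at -y. The scanner base is at (346,203) and its head at (357,182). I'll measure these and zoom in on the scanner.

```bash
cat > h.py <<'E'
import numpy as np,cv2
from rig import robot
from scipy.spatial.transform import Rotation as R
def cam(n):
    p=robot.camera_params(n); return np.array(p['intrinsics']),np.array(p['origin']),R.from_euler('xyz',p['attitude']).as_matrix()
def ray(n,u,v):
    K,o,A=cam(n); d=np.linalg.solve(K,[u,v,1]); return o,A@(d*[1,-1,-1])
def onz(n,u,v,z):
    o,d=ray(n,u,v); return o+d*(z-o[2])/d[2]
def proj(n,P):
    K,o,A=cam(n); c=(A.T@(np.array(P)-o))*[1,-1,-1]; c=K@c; return c[:2]/c[2]
def two(a,b):
    (o1,d1),(o2,d2)=ray('scene',*a),ray('top',*b)
    s=np.linalg.lstsq(np.c_[d1,-d2],o2-o1,rcond=None)[0]
    p,q=o1+d1*s[0],o2+d2*s[1]; return (p+q)/2,np.linalg.norm(p-q)
E
python3 - <<'E'
from h import *
t=cv2.imread('pics/top0.png');s=cv2.imread('pics/scene0.png')
a=cv2.resize(t[150:230,280:400],None,fx=5,fy=5,interpolation=cv2.INTER_CUBIC)
b=cv2.resize(s[140:240,150:270],None,fx=5,fy=5,interpolation=cv2.INTER_CUBIC)
cv2.imwrite('pics/sc_top.png',a);cv2.imwrite('pics/sc_scene.png',b)
c=cv2.resize(t[235:280,120:280],None,fx=5,fy=5,interpolation=cv2.INTER_CUBIC); cv2.imwrite('pics/box_top.png',c)
h=cv2.cvtColor(t,cv2.COLOR_BGR2HSV)
def m(lo,hi,roi):
    k=cv2.inRange(h,lo,hi);z=np.zeros_like(k);x0,x1,y0,y1=roi;z[y0:y1,x0:x1]=k[y0:y1,x0:x1];return z
reg=(125,182,240,275)
for nm,lo,hi in(('pink',(150,60,120),(178,255,255)),('white',(0,0,190),(179,50,255)),('yel',(24,150,170),(33,255,255))):
    k=m(lo,hi,reg); pts=cv2.findNonZero(k)
    if pts is None: print(nm,0);continue
    c=pts[:,0].mean(0); print(nm,len(pts),c,onz('top',*c,.125))
# display's own check: navy + mint
for nm,lo,hi,r in(('mint',(70,50,100),(90,255,255),(220,270,230,255)),('navy',(105,80,20),(135,255,120),(178,222,236,262))):
    pts=cv2.findNonZero(m(lo,hi,r)); c=pts[:,0].mean(0); print(nm,len(pts),c,onz('top',*c,.125))
E
```

```text
pink 348 [152.83333333 257.93103448] [0.50868589 0.37853787 0.125     ]
white 133 [143.5112782  258.44360902] [0.51044072 0.40708644 0.125     ]
yel 69 [168.37681159 252.55072464] [0.51970542 0.33013541 0.125     ]
mint 327 [242.95107034 244.05810398] [0.51921068 0.09923081 0.125     ]
navy 363 [198.82644628 247.96143251] [0.52297743 0.23583759 0.125     ]
```

View pics/sc_top.png

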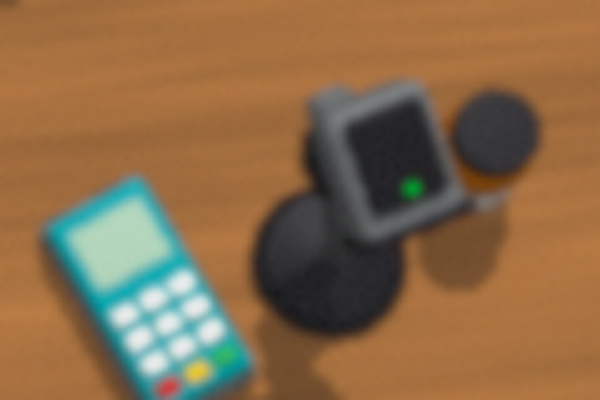

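View pics/sc_scene.png

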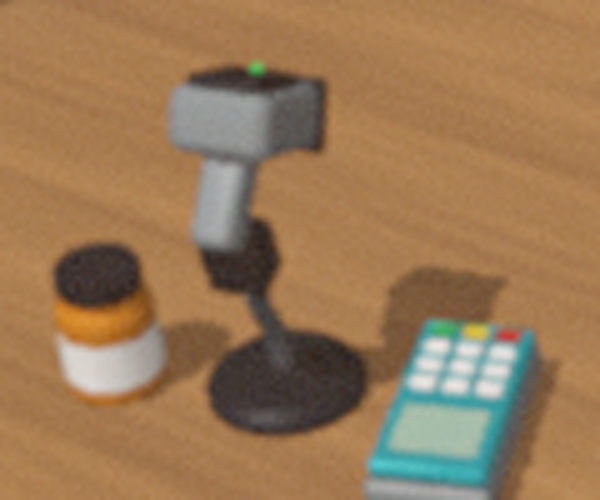

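View pics/box_top.png

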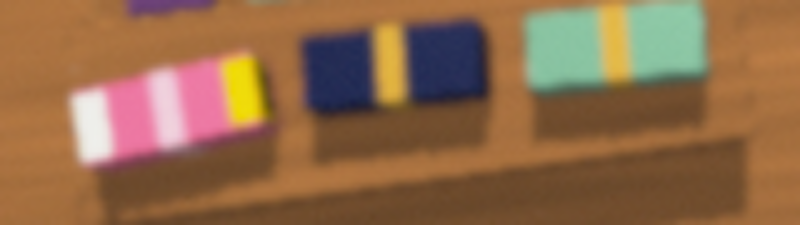

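```bash
python3 - <<'E'
from h import *
np.set_printoptions(precision=4,suppress=True)
T=lambda x,y,x0=280,y0=150:(x0+(x+.5)/5-.5,y0+(y+.5)/5-.5)
S=lambda x,y:T(x,y,150,140)
B=lambda x,y:T(x,y,120,235)
w=(onz('top',*B(70,92),.125)+onz('top',*B(80,163),.125))/2
y=(onz('top',*B(258,53),.125)+onz('top',*B(269,120),.125))/2
print('box',(w+y)/2,'len',np.linalg.norm(w-y),'yaw',np.arctan2(*(w-y)[[1,0]]))
base=onz('top',*T(329,262),.012);print('base top',base,'r',np.linalg.norm(base-onz('top',*T(254,262),.012)))
b1=onz('scene',*S(288,380),.012);print('base scene',b1)
P,e=two(S(325,80),T(375,243));print('bezel+y corner',P,e)
Q=onz('top',*T(475,197),P[2]);d=P-Q
print('width',np.linalg.norm(d),'yaw',np.arctan2(-d[0],d[1]))
m=(P+Q)/2;print('mid',m,'base->mid',m-base)
print('dot',two(S(257,68),T(412,188)))
print('LED lateral dist')
for nm,a in(('bl',(370,245)),('tr',(415,80)),('tl',(335,95)),('br',(465,190))):print(nm,onz('top',*T(*a),.24))
E
```

```text
box [0.5145 0.3763 0.125 ] len 0.1170899189859469 yaw 1.6714725785681455
base top [ 0.6412 -0.2599  0.012 ] r 0.0520610551320244
base scene [ 0.6492 -0.2541  0.012 ]
bezel+y corner [ 0.5982 -0.2408  0.2244] 0.006610750907816301
width 0.06910054820448493 yaw 0.3325387723171683
mid [ 0.6095 -0.2734  0.2244] base->mid [-0.0317 -0.0135  0.2124]
dot (array([ 0.6265, -0.2665,  0.2381]), np.float64(0.0009358558126434614))
LED lateral dist
bl [ 0.5956 -0.237   0.24  ]
tr [ 0.6909 -0.2788  0.24  ]
tl [ 0.6872 -0.231   0.24  ]
br [ 0.6215 -0.2965  0.24  ]
```

Checks: the box is 117 mm long against 110 given, and its spacing to the navy box is 140 mm. The base radius is 52 mm against 55, and the bezel is 69 mm wide. The scanner yaw is about 0.38, the average of the edge, the base line and the LED line. The glass centre comes out near (0.619, -0.270, 0.200). Next I work out the approach.

```bash
cat >> h.py <<'E'
np.set_printoptions(precision=4,suppress=True)
def delta(p,Rt):
    o=robot.observe();A=R.from_euler('xyz',o['orientation'])
    print('t',o['t'],'shift cm',A.inv().apply(np.array(p)-o['tool_pos'])*100,'rot',(A.inv()*Rt).as_rotvec())
def down(yaw): return R.from_euler('xyz',[np.pi,0,yaw])
E
python3 -c "
from h import *
delta([.5145,.3763,.20],down(1.66))"
```

```text
t 0.1 shift cm [-31.0973   3.1882   3.0705] rot [-0.0012  0.0005  1.0518]
```

```bash
python3 -m jog '[[-4,0.4,0.4,0,0,0.13],[-9,0.9,0.9,0,0,0.3],[-14,1.4,1.4,0,0,0.47],[-19,2,1.9,0,0,0.65],[-24,2.5,2.4,0,0,0.82],[-28,2.9,2.8,0,0,0.96],[-31.1,3.2,3.1,0,0,1.05],[-31.1,3.2,3.1,0,0,1.05]]' 1
python3 - <<'E'
from h import *
delta([.5145,.3763,.084],down(1.66))
a=robot.read_camera('scene')[180:290,280:460,::-1];b=robot.read_camera('top')[190:320,100:280,::-1]
f=lambda i:cv2.resize(i,None,fx=4,fy=4,interpolation=cv2.INTER_CUBIC)
a,b=cv2.copyMakeBorder(a,0,20,0,0,cv2.BORDER_CONSTANT),b
cv2.imwrite('pics/appr.png',f(np.hstack([a,b]))[:, :][::1])
cv2.imwrite('pics/appr.png',cv2.resize(np.vstack([a[:110],b]),None,fx=2.4,fy=2.4,interpolation=cv2.INTER_CUBIC))
E
```

```text
t: 1.1
tool_pos: [0.5163, 0.3755, 0.1991]
orientation: [-3.141, 0.001, 1.659]
contact_force: [0.1, -0.1, -0.1]
opening: 0.0854
t 1.1 shift cm [ 0.1047 -0.1603 11.5109] rot [-0.001   0.0007 -0.0012]
```

View pics/appr.png

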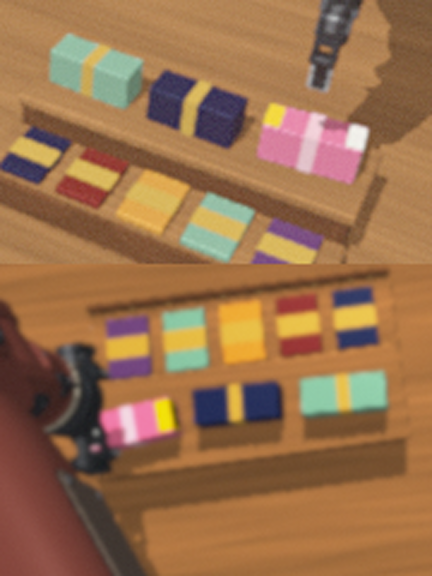

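The front finger sits above the ribbon, which marks the middle of the box in the scene view at about (411,232). The other boxes are clear. I'll check this ribbon point against the estimate, then go down.

```bash
python3 -c "
from h import *
print(proj('scene',[.5145,.3763,.125]), onz('scene',411.2,232.1,.125))
print('white/yellow end', proj('scene',[.5145-.0055,.3763+.055,.125]),proj('scene',[.5145+.0055,.3763-.055,.125]))
"
python3 -m jog '[[0,-0.1,2,0,0,0],[0.1,-0.1,5,0,0,0],[0.1,-0.1,8,0,0,0],[0.1,-0.1,10,0,0,0],[0.1,-0.1,11.3,0,0,0],[0.1,-0.1,11.5,0,0,0],[0.1,-0.1,11.5,0,0,0]]'
```

```text
[409.6182 232.0077] [0.5126 0.3801 0.125 ]
white/yellow end [430.2211 237.8264] [389.745  226.3951]
t: 2.08
tool_pos: [0.5139, 0.378, 0.086]
orientation: [3.141, -0.0, 1.662]
contact_force: [0.2, 0.0, 0.7]
opening: 0.0852
```

```bash
R='[0,0,0,0,0,0]'; python3 -m jog '[[0,0,0,0,0,0],[0,0,0,0,0,0],[0,0,0,0,0,0],[0,0,0,0,0,0],[0,0,0,0,0,0],[0,0,0,0,0,0],[0,0,0,0,0,0],[0,0,0,0,0,0]]' 0
python3 -m jog '[[0,0,-0.5,0,0,0],[0,0,-2,0,0,0],[0,0,-4,0,0,0],[0,0,-7,0,0,0],[0,0,-11,0,0,0],[0,0,-15,0,0,0],[0,0,-18,0,0,0],[0,0,-18,0,0,0]]'
python3 - <<'E'
from h import *
psi=.38
X=np.array([np.cos(.4)*np.cos(psi),np.cos(.4)*np.sin(psi),np.sin(.4)]);Y=np.array([-np.sin(psi),np.cos(psi),0]);Z=np.cross(X,Y)
G=np.array([.619,-.2696,.2]); C=G-.135*X
Rt=R.from_matrix(np.c_[X,-Y,-Z]); T=C-.0187*Z
print('TCP goal',T,Rt.as_euler('xyz'))
delta(T+[-.04,0.02,.06],down(.38)); delta(T,Rt)
E
```

```text
t: 3.08
tool_pos: [0.5143, 0.3779, 0.0861]
orientation: [3.14, -0.001, 1.662]
contact_force: [-0.9, -1.0, 5.8]
opening: 0.0457
t: 4.08
tool_pos: [0.5148, 0.3783, 0.2685]
orientation: [3.137, -0.002, 1.662]
contact_force: [0.6, 0.2, -1.7]
opening: 0.0454
TCP goal [ 0.5103 -0.313   0.1302] [ 3.1416 -0.4     0.38  ]
t 4.075 shift cm [-66.4636 -10.5662   7.6453] rot [ 0.0026 -0.0047  1.2818]
t 4.075 shift cm [-68.8314  -6.792   13.6577] rot [-0.2536  0.3387  1.264 ]
```

Gripped: opening 45 mm and about 1.7 N of weight. Now I carry it over.

```bash
python3 -m jog '[[-2,-0.3,0,0,0,0.04],[-6,-1,0,0,0,0.12],[-11,-1.8,0,0,0,0.21],[-16,-2.6,0.5,0,0,0.31],[-21,-3.4,1.2,0,0,0.4],[-26,-4.2,2,0,0,0.5],[-31,-5,2.8,0,0,0.6],[-36,-5.8,3.6,0,0,0.7]]'
python3 - <<'E'
from h import *
psi=.38
X=np.array([np.cos(.4)*np.cos(psi),np.cos(.4)*np.sin(psi),np.sin(.4)]);Y=np.array([-np.sin(psi),np.cos(psi),0]);Z=np.cross(X,Y)
G=np.array([.619,-.2696,.2]); C=G-.135*X
Rt=R.from_matrix(np.c_[X,-Y,-Z]); T=C-.014*Z
print(robot.observe()['q'])
delta(T+[-.04,0.02,.04],down(.38)); delta(T-.03*X+.0*Z,Rt)
E
```

```text
t: 5.08
tool_pos: [0.4877, 0.0124, 0.2283]
orientation: [-3.141, 0.001, 0.959]
contact_force: [0.7, -0.3, -0.7]
opening: 0.0453
[-0.1245  0.223  -0.2527  1.0962 -0.      2.0584]
t 5.075 shift cm [-26.1448  16.0351   5.3789] rot [-0.0008  0.0008  0.5786]
t 5.075 shift cm [-27.7937  18.9518  10.5453] rot [-0.1165  0.3895  0.5707]
```

```bash
python3 -m jog '[[-4,2.6,0.9,0,0,0.09],[-8.5,5.5,1.9,0,0,0.18],[-13,8.5,2.9,0,0,0.28],[-17,11,4,0,0,0.38],[-21,13.5,5,0,0,0.48],[-24,15,5.4,0,0,0.56],[-26.1,16,5.4,0,0,0.58],[-26.1,16,5.4,0,0,0.58]]'
python3 - <<'E'
from h import *
psi=.38
X=np.array([np.cos(.4)*np.cos(psi),np.cos(.4)*np.sin(psi),np.sin(.4)]);Y=np.array([-np.sin(psi),np.cos(psi),0]);Z=np.cross(X,Y)
G=np.array([.619,-.2696,.2]); C=G-.135*X
Rt=R.from_matrix(np.c_[X,-Y,-Z]); T=C-.014*Z
print(robot.observe()['q'])
delta(T-.02*X,Rt)
E
```

```text
t: 6.08
tool_pos: [0.4701, -0.2926, 0.1749]
orientation: [-3.141, 0.0, 0.381]
contact_force: [0.5, 0.6, -1.8]
opening: 0.0458
[-0.6888  0.3822 -0.1736  1.0156 -0.      2.0716]
t 6.075 shift cm [0.9458 3.3905 4.8163] rot [-0.0008  0.4003  0.0011]
```

```bash
python3 -m jog '[[0,0.6,0.7,0,0.08,0],[0.2,1.3,1.6,0,0.16,0],[0.4,2,2.5,0,0.24,0],[0.6,2.7,3.4,0,0.32,0],[0.8,3.2,4.3,0,0.38,0],[0.9,3.4,4.8,0,0.4,0],[0.9,3.4,4.8,0,0.4,0]]'
python3 - <<'E'
from h import *
print(robot.observe()['q'])
a=robot.read_camera('scene')[::,:,::-1];b=robot.read_camera('top')[:,:,::-1]
cv2.imwrite('pics/s1.png',a);cv2.imwrite('pics/t1.png',b)
f=lambda i:cv2.resize(i,(400,600),interpolation=cv2.INTER_CUBIC)
cv2.imwrite('pics/both1.png',np.hstack([f(a[130:250,160:240]),f(b[160:280,310:390])]))
E
```

```text
t: 6.95
tool_pos: [0.4915, -0.3192, 0.1271]
orientation: [-3.141, -0.399, 0.382]
contact_force: [0.6, 0.9, -1.3]
opening: 0.0452
[-0.9136  0.3786 -0.3974  0.6817  0.3836  1.8675]
```

View pics/both1.png

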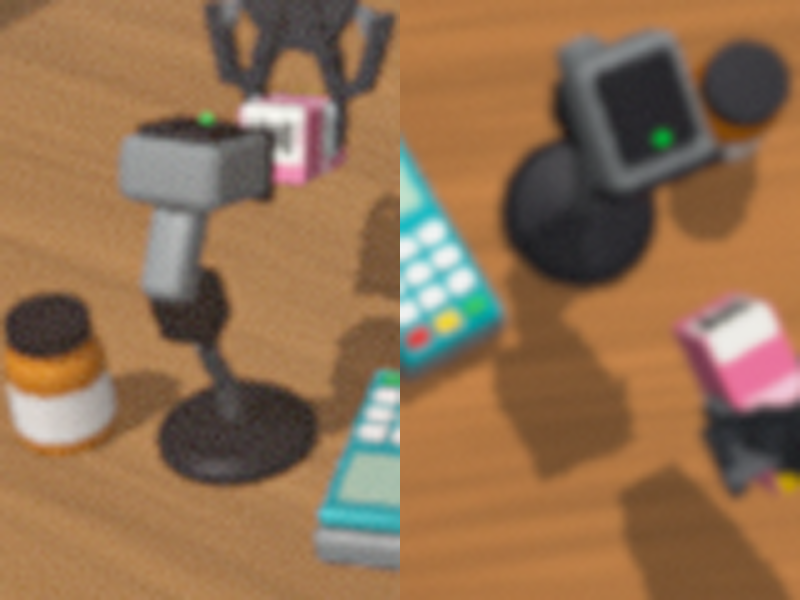

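The bezel edge and the box's front edge look parallel in the top view (both about 22°). To pin down the scanner yaw, I'll cast the head's black top panel onto its tilted plane through the LED.

```bash
python3 - <<'E'
from h import *
b=cv2.imread('pics/t1.png');x0,y0=340,160
c=cv2.resize(b[y0:y0+42,x0:x0+34],None,fx=8,fy=8,interpolation=cv2.INTER_CUBIC)
g=c.max(2); g=np.where((c[:,:,1].astype(int)-c[:,:,2]>40),30,g).astype(np.uint8)
k=(g<70).astype(np.uint8); n,l,st,ce=cv2.connectedComponentsWithStats(cv2.morphologyEx(k,cv2.MORPH_OPEN,np.ones((9,9))))
for i in range(1,n): print(i,st[i],ce[i])
i=l[11*8,18*8] or l[130,150]; print('sel',i)
m=(l==i).astype(np.uint8);cn=max(cv2.findContours(m,0,1)[0],key=cv2.contourArea)
P0=np.array([.6265,-.2665,.238]);psi=.38
for _ in range(4):
    X=np.array([np.cos(.4)*np.cos(psi),np.cos(.4)*np.sin(psi),np.sin(.4)]);Y=np.array([-np.sin(psi),np.cos(psi),0]);Z=np.cross(X,Y)
    q=[]
    for (u,v) in cn[:,0]:
        o,d=ray('top',x0+(u+.5)/8-.5,y0+(v+.5)/8-.5); p=o+d*((P0-o)@Z)/(d@Z); q.append([(p-P0)@X*1000,(p-P0)@Y*1000])
    r=cv2.minAreaRect(np.array(q,np.float32)); a=(r[2]+45)%90-45; print('psi',psi,'rect',r,'corr deg',a)
    psi+=np.radians(a)
    print('centre',P0+(r[0][0]*X+r[0][1]*Y)/1000)
cv2.imwrite('pics/dbg.png',c); cv2.drawContours(c,[cn],-1,(0,0,255),1); cv2.imwrite('pics/dbg.png',cv2.resize(c,None,fx=1.6,fy=1.6))
E
```

```text
1 [   76    85   156   179 18703] [153.2297 172.6139]
2 [ 247  101   25   82 1447] [261.6102 142.7118]
3 [    0   138   163   198 11622] [ 61.2524 271.6134]
4 [  0 236   9  12  99] [  3.7374 241.0707]
sel 1
psi 0.38 rect ((19.988569259643555, 1.222311019897461), (48.65483093261719, 56.15512466430664), 84.00808715820312) corr deg -5.991912841796875
centre [ 0.6431 -0.2585  0.2458]
psi 0.2754213924181144 rect ((19.772668838500977, 3.0942955017089844), (47.83391571044922, 56.156490325927734), 89.92948913574219) corr deg -0.0705108642578125
centre [ 0.6432 -0.2586  0.2457]
psi 0.2741907456783888 rect ((19.769010543823242, 3.1160030364990234), (47.82466125488281, 56.156246185302734), 89.99919891357422) corr deg -0.00080108642578125
centre [ 0.6432 -0.2586  0.2457]
psi 0.2741767640826659 rect ((19.768972396850586, 3.1162490844726562), (47.82455062866211, 56.15624237060547), 89.99999237060547) corr deg -7.62939453125e-06
centre [ 0.6432 -0.2586  0.2457]
```

View pics/dbg.png

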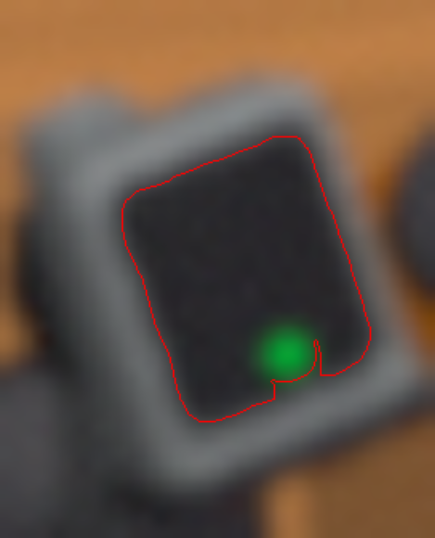

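```bash
python3 - <<'E'
from h import *
D=lambda x,y:(340+(x/1.6+.5)/8-.5,160+(y/1.6+.5)/8-.5)
P0=np.array([.6265,-.2665,.238])
for psi in(.27,.32,.37):
    X=np.array([np.cos(.4)*np.cos(psi),np.cos(.4)*np.sin(psi),np.sin(.4)]);Y=np.array([-np.sin(psi),np.cos(psi),0]);Z=np.cross(X,Y)
    def pl(a):
        o,d=ray('top',*D(*a)); p=o+d*((P0-o)@Z)/(d@Z)-P0; return np.array([p@X,p@Y])*1000
    out=[]
    for nm,a,b in(('L',(186,400),(130,237)),('R',(369,330),(306,157)),('outR',(410,350),(325,115)),('back',(265,140),(145,190)),('front',(345,372),(212,420))):
        e=pl(b)-pl(a); ang=np.arctan2(e[1],e[0]) if nm in('L','R','outR') else np.arctan2(-e[0],e[1]); out.append(round(psi+ang,3))
    print(psi,out, 'back',pl((205,165)),'frontmid',pl((278,396)))
    for nm,a in(('bez R',(430,395)),('bez L',(180,490))): print(nm,pl(a))
E
```

```text
0.27 [np.float64(0.28), np.float64(0.307), np.float64(0.306), np.float64(0.288), np.float64(0.236)] back [47.3     4.0233] frontmid [-8.066   4.6216]
bez R [-20.9699 -28.9881]
bez L [-19.8483  32.9164]
0.32 [np.float64(0.284), np.float64(0.311), np.float64(0.31), np.float64(0.289), np.float64(0.236)] back [47.4458  1.8599] frontmid [-7.8221  5.018 ]
bez R [-22.4239 -28.1874]
bez L [-18.1487  33.9856]
0.37 [np.float64(0.288), np.float64(0.315), np.float64(0.314), np.float64(0.289), np.float64(0.236)] back [47.4842 -0.3214] frontmid [-7.5566  5.4063]
bez R [-23.8453 -27.3202]
bez L [-16.3861  34.9876]
```

The two side fits, the back edge and the outer edge agree on a yaw of about 0.29. The refined glass centre is (0.617, -0.2665, 0.200), which lies in line with the base. Next is the exact scan pose.

```bash
cat >> h.py <<'E'
psi=.29
X=np.array([np.cos(.4)*np.cos(psi),np.cos(.4)*np.sin(psi),np.sin(.4)]);Y=np.array([-np.sin(psi),np.cos(psi),0]);Z=np.cross(X,Y)
G=np.array([.617,-.2665,.2]); C=G-.135*X
T=C-.014*Z; R1=R.from_matrix(np.c_[X,-Y,-Z]); R2=R.from_matrix(np.c_[-X,Y,-Z])
E
python3 -c "
from h import *
delta(T,R1)"
```

```text
t 7.05 shift cm [ 1.8657 -1.3515  0.0486] rot [-0.0357  0.0006  0.0857]
```

```bash
python3 -m jog '[[0.4,-0.3,0,-0.01,0,0.02],[1,-0.7,0,-0.02,0,0.045],[1.5,-1.1,0,-0.03,0,0.07],[1.87,-1.35,0.05,-0.036,0,0.086],[1.87,-1.35,0.05,-0.036,0,0.086],[1.87,-1.35,0.05,-0.036,0,0.086]]'
python3 - <<'E'
from h import *
delta(T,R1)
a=robot.read_camera('scene')[::,:,::-1];b=robot.read_camera('top')[:,:,::-1]
cv2.imwrite('pics/s2.png',a);cv2.imwrite('pics/t2.png',b)
f=lambda i:cv2.resize(i,(400,400),interpolation=cv2.INTER_CUBIC)
cv2.imwrite('pics/both2.png',np.hstack([f(a[130:190,180:240]),f(b[165:235,330:400])]))
E
```

```text
t: 7.8
tool_pos: [0.5028, -0.301, 0.1342]
orientation: [-3.142, -0.4, 0.289]
contact_force: [-0.3, 0.1, -1.5]
opening: 0.0453
t 7.8 shift cm [ 0.0477 -0.0387 -0.0156] rot [ 0.0004  0.0001 -0.001 ]
```

View pics/both2.png

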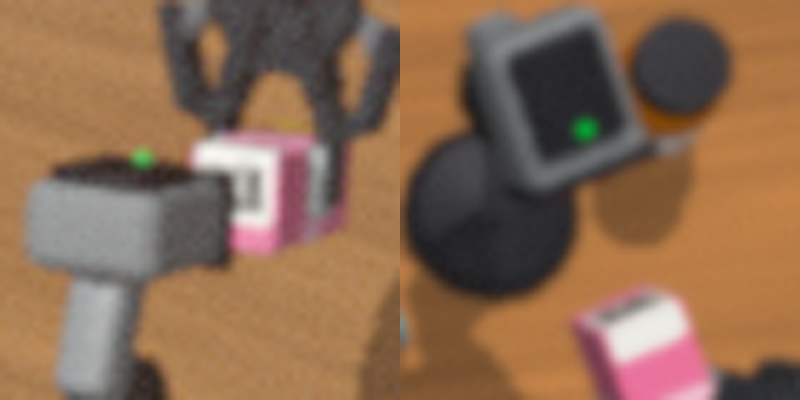

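```bash
python3 - <<'E'
from h import *
E=G-.08*X+.025*Z
for s in(1,-1): 
    p=E+s*.023*Y; print(s,proj('top',p),proj('scene',p))
for a in((597,322),(675,290)): print('top seen',330+(a[0]-400)/5.714-.4,165+a[1]/5.714-.4)
for a in((195,143),(283,148)): print('scene seen',180+a[0]/6.667-.4,130+a[1]/6.667-.4)
# line check: head axis seen in top vs prediction
for d in(0,): print('glass top mid',proj('top',G+.028*Z),proj('scene',G+.028*Z))
E
python3 -m jog '[[0.05,0,0,0,0,0],[0.05,0,0,0,0,0],[0.05,0,0,0,0,0],[0.05,0,0,0,0,0],[0.05,0,0,0,0,0],[0.05,0,0,0,0,0],[0.05,0,0,0,0,0],[0.05,0,0,0,0,0]]'
```

```text
1 [364.4583 222.7526] [221.1596 153.1265]
-1 [378.4344 216.7243] [208.4128 151.3844]
top seen 364.07672383619183 220.95281764088205
top seen 377.72740637031853 215.35253762688134
scene seen 208.84853757312135 151.04892755362232
scene seen 222.0478776061197 151.79889005549722
glass top mid [363.1666 194.9468] [204.7422 153.6727]
t: 8.9
tool_pos: [0.5032, -0.3008, 0.1343]
orientation: [-3.141, -0.4, 0.288]
contact_force: [-0.0, -0.4, -0.7]
opening: 0.0455
```

The images match the predicted pose to 1–2 px, with the label about 3 mm nearer the glass than planned. I'll back off 3 mm and hold well over a second.

```bash
python3 -m jog '[[-0.3,0,0,0,0,0],[-0.3,0,0,0,0,0],[-0.3,0,0,0,0,0],[-0.3,0,0,0,0,0],[-0.3,0,0,0,0,0],[-0.3,0,0,0,0,0],[-0.3,0,0,0,0,0],[-0.3,0,0,0,0,0]]'
python3 -m jog '[[0,0,0,0,0,0],[0,0,0,0,0,0],[0,0,0,0,0,0],[0,0,0,0,0,0],[0,0,0,0,0,0],[0,0,0,0,0,0],[0,0,0,0,0,0],[0,0,0,0,0,0]]'
python3 -c "
from h import *
print(robot.observe()['q']);delta(T+.003*X,R2)"
```

```text
t: 9.9
tool_pos: [0.5006, -0.3016, 0.1332]
orientation: [-3.141, -0.4, 0.288]
contact_force: [1.2, 0.1, -1.4]
opening: 0.0454
t: 10.9
tool_pos: [0.5005, -0.3015, 0.1332]
orientation: [-3.141, -0.4, 0.288]
contact_force: [-0.2, 0.3, -1.6]
opening: 0.0454
[-0.8708  0.3352 -0.4494  0.6191  0.3651  2.0132]
t 10.9 shift cm [ 0.6049 -0.028  -0.0209] rot [ 0.     -0.0003  3.1401]
```

```bash
python3 -m jog '[[0,0,0,0,0,-0.08],[0,0,0,0,0,-0.24],[0,0,0,0,0,-0.4],[0,0,0,0,0,-0.57],[0,0,0,0,0,-0.74],[0,0,0,0,0,-0.91],[0,0,0,0,0,-1.08],[0,0,0,0,0,-1.25]]'
python3 -m jog '[[0,0,0,0,0,-0.17],[0,0,0,0,0,-0.34],[0,0,0,0,0,-0.51],[0,0,0,0,0,-0.68],[0,0,0,0,0,-0.85],[0,0,0,0,0,-1.02],[0,0,0,0,0,-1.18],[0,0,0,0,0,-1.3]]'
python3 -c "
from h import *
print(robot.observe()['q']);delta(T+.003*X,R2)"
```

```text
t: 11.9
tool_pos: [0.5006, -0.3016, 0.1332]
orientation: [2.759, -0.121, 1.568]
contact_force: [-0.0, -0.1, -1.5]
opening: 0.0457
t: 12.9
tool_pos: [0.5005, -0.3015, 0.1332]
orientation: [2.911, 0.33, 2.805]
contact_force: [-0.4, -0.0, -1.0]
opening: 0.045
[-0.8708  0.3352 -0.4494  0.6191  0.3651 -0.5413]
t 12.9 shift cm [-0.4876  0.3596 -0.0212] rot [-0.0002  0.0001 -0.5885]
```

```bash
python3 -m jog '[[-0.1,0.1,0,0,0,-0.12],[-0.2,0.2,0,0,0,-0.27],[-0.3,0.25,0,0,0,-0.41],[-0.4,0.3,0,0,0,-0.52],[-0.49,0.36,0,0,0,-0.588],[-0.49,0.36,0,0,0,-0.588],[-0.49,0.36,0,0,0,-0.588],[-0.49,0.36,0,0,0,-0.588]]'
python3 - <<'E'
from h import *
print(robot.observe()['q']);delta(T+.003*X,R2)
a=robot.read_camera('scene')[::,:,::-1];b=robot.read_camera('top')[:,:,::-1]
f=lambda i:cv2.resize(i,(400,400),interpolation=cv2.INTER_CUBIC)
cv2.imwrite('pics/both3.png',np.hstack([f(a[130:190,180:240]),f(b[165:235,330:400])]))
E_=None
Ed=G-.08*X+.025*Z
for s in(1,-1):
    p=Ed+s*.023*Y;t=proj('top',p);c=proj('scene',p)
    print('expected in crop: top',400+(t[0]+.4-330)*5.714,(t[1]+.4-165)*5.714,'scene',(c[0]+.4-180)*6.667,(c[1]+.4-130)*6.667)
E
```

```text
t: 13.9
tool_pos: [0.5058, -0.2997, 0.1355]
orientation: [3.139, 0.4, -2.858]
contact_force: [0.1, 0.3, -1.4]
opening: 0.0453
[-0.8605  0.3363 -0.4405  0.623   0.3633 -1.113 ]
t 13.9 shift cm [-0.0052  0.0023 -0.0229] rot [-0.0002 -0.0001 -0.006 ]
expected in crop: top 599.1800532749274 332.28392271405704 scene 277.07802723437027 156.85114862296405
expected in crop: top 679.0398672312617 297.8381522149578 scene 192.09526272466113 145.2368771313133
```

View pics/both3.png

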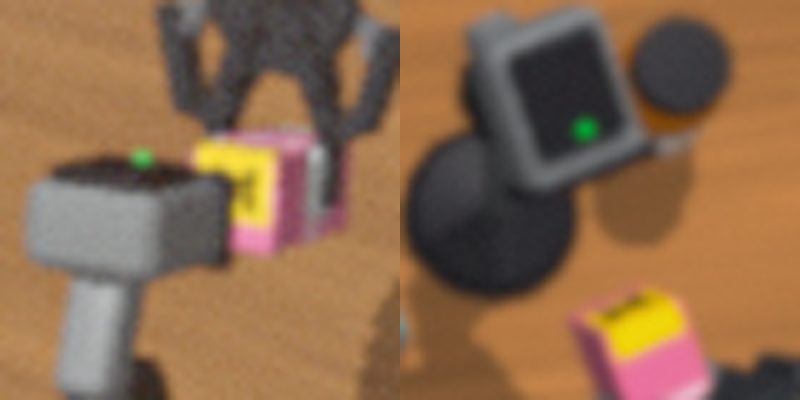

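The yellow date label faces the glass, square and upright. It sits about 3 mm nearer than planned, as the white label did. I'll back off 3 mm, hold and hand in.

```bash
python3 -m jog '[[0.3,0,0,0,0,0],[0.3,0,0,0,0,0],[0.3,0,0,0,0,0],[0.3,0,0,0,0,0],[0.3,0,0,0,0,0],[0.3,0,0,0,0,0],[0.3,0,0,0,0,0],[0.3,0,0,0,0,0]]'
python3 -m jog '[[0.3,0,0,0,0,0],[0,0,0,0,0,0],[0,0,0,0,0,0],[0,0,0,0,0,0],[0,0,0,0,0,0],[0,0,0,0,0,0],[0,0,0,0,0,0],[0,0,0,0,0,0]]' >/dev/null
python3 -m jog '[[0,0,0,0,0,0],[0,0,0,0,0,0],[0,0,0,0,0,0],[0,0,0,0,0,0],[0,0,0,0,0,0],[0,0,0,0,0,0],[0,0,0,0,0,0],[0,0,0,0,0,0]]'
python3 -c "
from h import *
delta(T,R2); print(robot.close_job())"
```

```text
t: 15.0
tool_pos: [0.5032, -0.3005, 0.1344]
orientation: [3.14, 0.4, -2.857]
contact_force: [0.9, 0.7, -1.1]
opening: 0.0452
t: 17.0
tool_pos: [0.5032, -0.3005, 0.1344]
orientation: [3.14, 0.4, -2.857]
contact_force: [-0.5, 0.1, -1.7]
opening: 0.0453
t 17.0 shift cm [ 0.0056  0.0027 -0.0206] rot [-0.0002 -0.     -0.005 ]
the job is handed in; nothing more can be done
None
```

The job is handed in at 17 s of the 54 s allowed. I took the pink box off the display and held the white barcode label before the glass for about 3 s. I then turned the box end for end about the tool axis and held the yellow date label there for about 3 s. The arm finished still holding it.

**Last checks:**
- **Pose:** the final pose was within about 0.2 mm and 0.3° of the computed one.
- **Grip:** the opening was steady at 45 mm, with only the box's weight on the wrist (about 1.7 N). No contact showed.
- **Pictures:** both labels appeared upright and square to the glass. In both, the box end looked about 3–4 mm nearer the glass than computed, so I backed off 3 mm each time. I took no picture after the final back-off.
- **Other objects:** the jar looked undisturbed in the scan pictures, but I made no final check of the other boxes or the terminal.

**What disagreed:** early estimates of the scanner's yaw ran from 0.33 to 0.42 rad. Finer fits gave 0.24–0.31, and I used 0.29, so squareness is good to about 2–3° and the distance to the glass to a few millimetres.

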